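# Release the glued pen rest from two screw clamps of unknown thread hand

### The job

The glue on the wooden pen rest has set: slacken both clamp screws by a good fifth of a turn each, then draw the pen rest out of the clamps and lay it down gently, flat on the closed notebook. One of the two screws has an ordinary thread and the other a left-hand thread, and they look alike, so feel gently which way each one gives and never force a screw that is tightening. Leave the pen rest in place until both screws are slack, and do not disturb the ink bottle, the stamp or the red clip.

Things in the scene. Friction and masses are not known exactly. Their poses are not given: they have to be found in the camera images.
- gluing_board: fixed plywood board, 100 (x) x 270 (y) x 18 mm, flat on the desk; origin at the centre of its underside. The clamps stand on it 85 mm either side of its middle along its y axis; their mouths open to its +x side (away from the robot); their posts stand on its -x side, 30 to 46 mm from the screw axes.
- pen_rest: dark wooden bar, 30 (x) x 230 (y) x 14 mm, 0.15 kg, with two ridges 4 mm high along its middle 96 mm; origin at the centre of its underside. It lies along the board's y axis under both clamp feet. Grip its middle, across the 30 mm. Once both screws are slack it slides along the board's +x axis; after 45 mm it is clear of the clamps and can be lifted.
- clamp_a: fixed green clamp; origin on its screw axis at the board's top face. Its arm (52 mm high, round head of 14 mm radius) reaches from the post over the axis. It may stand at either end of the board and be of either thread hand. The thread does not turn at all towards tight; towards loose it breaks away at about 0.15 N m and turns on at that torque, rising 20 mm a turn (0.8 turn available).
- clamp_b: the same for the other clamp; looks the same as clamp_a
- knob_a_grip (a point): centre of the black bar grip on clamp_a's screw, on the vertical screw axis, 75 mm above the clamp's origin when tight. Bar 40 mm long (point x axis), 12 mm thick (point y axis), 26 mm high (13 above and below the point); 9 mm is free between it and the green arm. Grip it across its thickness. It starts tight, the bar along the board's x axis.
- knob_b_grip (a point): the same for clamp_b, whose thread is of the opposite hand to clamp_a's
- rise_a (a joint): how far clamp_a's screw has risen, m: 0 tight, up to 0.016 (3.2 mm per rad loosened). The sprung rubber foot (6 N when tight) leaves the pen rest above 0.002; slack means above 0.003 (0.94 rad).
- rise_b (a joint): the same for clamp_b
- twist_a (a joint): elastic twist of the rubber bush that holds clamp_a's screw in the arm (the whole knob turns with it), rad, positive counter-clockwise from above, 0 at rest: 1.2 N m per rad. A thread about to break loose shows 0.125; beyond 0.35 (0.42 N m) either way the clamp is damaged.
- twist_b (a joint): the same for clamp_b
- notebook: closed notebook, fixed, 168 (x) x 230 (y) x 24 mm, lying flat; origin at the centre of its underside
- ink_bottle: bystander: square dark blue ink bottle, 54 x 54 x 64 mm; origin at the centre of its underside
- stamp: bystander: wooden hand stamp with red knob, 24 x 48 x 69 mm; origin at the centre of its underside
- red_clip: bystander: red binder clip, 25 x 32 x 41 mm; origin at the centre of its underside
There are look-alikes about, which are no part of the job. There is more than one size of the pen_rest; the job needs the larger.

How it is judged:
On the way, in this order (a step that is already met when the one before it is completed fails the run):
1. one screw is slack, risen more than 3 mm, the pen rest still in place (value of joint any of rise_a, rise_b above 0.003 m and distance of pen_rest from where it was at the start of the episode below 0.01 m), for 0.2 s.
2. both screws are slack, risen more than 3 mm, the pen rest still in place (value of joint each of rise_a, rise_b above 0.003 m and distance of pen_rest from where it was at the start of the episode below 0.01 m), for 0.2 s.
At the end, for the whole second after the job is handed in: Both screws are left slack (risen more than 3 mm) and the pen rest lies at rest, underside down and flat (within 0.08 rad) on the notebook, its middle within 70 mm (x) and 90 mm (y) of the notebook's middle (value of joint each of rise_a, rise_b above 0.003 m and x of pen_rest in the frame of notebook between -0.07 and 0.07 m and y of pen_rest in the frame of notebook between -0.09 and 0.09 m and z of pen_rest in the frame of notebook between 0.02 and 0.028 m and angle between pen_rest's own z axis and vertical below 0.08 rad and linear speed of pen_rest below 0.01 m/s); the robot touches nothing.
It fails at once if a screw is forced: its rubber bush twisted beyond 0.35 rad (0.42 N m) either way (value of joint any of twist_a, twist_b above 0.35 rad or value of joint any of twist_a, twist_b below -0.35 rad).
It fails at once if the ink bottle, the stamp or the red clip is moved by more than 20 mm or tipped (distance of any of ink_bottle, stamp, red_clip from where it was at the start of the episode above 0.02 m or angle between any of ink_bottle, stamp's own z axis and vertical above 0.5 rad).
It fails at once if the pen rest is dropped or pressed hard on the notebook: over 40 N between them (contact force between pen_rest and notebook above 40 N).
It also fails if it takes over 72 s, if anything falls off the work surface, if the arm or the gripper's body presses on something with over 40 N, if the wrist force passes 120 N, or if a joint passes its speed limit or range.

### The arm

A 6-joint arm with a two-finger parallel gripper is mounted at the origin on the work surface; the furniture and walls round the work are solid. World frame = base frame: x ahead of the robot, y to its left, z up, the work surface at z = 0. Lengths are in m, angles in rad, forces in N, time in s.
With the tool pointing down it reaches from about 0.35 to 0.775 m from the base axis. Payload 5.5 kg.
Tool frame: the origin (TCP) lies at the very end of the fingers, on their centre line; the grasp point (between the pads) lies env.pinch_z behind it (env.pinch_z is the distance from the TCP to the grasp point, in m); z points along the fingers, y is the line along which they close (so a half turn about z gives the same grasp; the last joint's range is limited). The gripper opens to 85 mm and grips with 20 to 120 N. Pads are 22 mm wide; open, the fingers measure 114 mm over their backs; the gripper's body (76 mm by 85 mm) begins 54 mm behind the grasp point. The pads swing forward as they close: fully open they stand 13 mm farther back than shut.
Start: joints at [0.985, 0.313, 0.046, 1.304, 0, 1.431], TCP at [0.248, 0.519, 0.231] pointing down, gripper open.
Joint ranges: [-2.76, 2.76], [-0.86, 1.69], [-1.03, 1.26], [-2.2, 2.34], [-1.47, 1.5], [-3.14, 3.14]. Speed limits (rad/s): [2.57, 2.57, 3.14, 3.14, 3.14, 3.14].

### API

Orientations are given as a unit quaternion [w, x, y, z].
In Python, from workcell import env, eyes gives the robot as it stands.
- The arm moves only by the shell command python3 -m jog 'ROWS' [FORCE]. ROWS is JSON, one flat list of numbers, 7 for each row, row after row: the shift along the world's x, y, z as a fraction of full scale, then the turn, a rotation vector about the world's x, y, z as a fraction of full scale, then the opening, from -1 (shut) to 1 (fully open), so that 0 is half open. A call has 1 to 12 rows; each row is the pose to reach, as a shift and turn from the pose commanded when the call began, turning the shorter way round; what a row does not reach only later rows make up. Full scale, the value 1, is 20 cm for a shift and pi rad for a turn. A row lasts 1/12 s, in which the tool goes at most 41.7 mm and 7.16 degrees, less where a joint would pass 70% of its speed; a pose out of reach is approached as far as the arm can. A call with a number of a shift or a turn outside -1 to 1 is refused whole. A call with a gripper value outside its range is refused whole. The fingers move at their own pace and stop on an object; FORCE is the grip in N (left out, the last holds). Time passes only in rows, so rows that repeat a pose let the fingers close. It gives the time, the measured TCP pose, the force, the opening and the grip force at its end, in the units of the state.
- env.get_state(): the state, without advancing time (a new reading comes with each control period).
- eyes.read_camera(name): name is "scene" or "top"; returns (picture, depth): 400x640x3 uint8, red, green, blue; 400x640 float32, m along the optical axis (not along the pixel's ray), 0 where there is no reading.
- eyes.calibration(name): a dict with "fx", "fy", "cx", "cy" (pixels), "R" (3x3) and "t" (3): a world point X has camera coordinates R X + t. Camera axes: x right, y down, z forward; pixel columns grow to the right and rows downward; lengths in m; the calibration is good to about 2 mm. A picture is of the moment at which its call begins. calibration takes no time and is no camera call.
- env.hand_in(): hands the job in; it is judged then, once.
The state is a dict: "clock": time; "joint_pos": joint angles; "qvel": joint speeds; "tau": joint torques, N m; "tcp_pos": TCP position; "orientation": TCP orientation; "wrist_force": force on the tool from outside, world axes, zero at the start; "ft_torque": the same for the moment, N m; "finger_gap": finger opening in m; "grip_force": force on a finger pad.
Only numpy, scipy, OpenCV 4.12 (cv2) and the standard library are available. Lean on these libraries where they do the work, as an engineer would, in place of code of your own. Each camera call takes 0.05 s, during which the arm holds its last target. There are 200 camera calls.

## Working session

There is one attempt and no reset: what is moved stays moved. The work goes in short steps, Python scripts to look and compute and a shell command to move; the robot and the scene stay as the last step left them, time stands still between calls to the robot, and variables do not carry over. Pictures are saved under pics/ and viewed, at most 10 in all, crops included, and the job is handed in when it is done.

```bash
mkdir -p pics; ls; python3 - <<'E'
from workcell import env, eyes
import numpy as np, cv2
print(env.get_state(), env.pinch_z)
for n in ("scene","top"):
    p,d=eyes.read_camera(n); c=eyes.calibration(n)
    np.savez(f"pics/{n}0.npz",p=p,d=d,**c)
    cv2.imwrite(f"pics/{n}0.png",p[:,:,::-1]); print(n,c)
E
```

```text
pics
{'clock': 0.0, 'joint_pos': array([9.85424106e-01, 3.13995448e-01, 4.49737783e-02, 1.30360191e+00,
       8.89985250e-06, 1.43122284e+00]), 'qvel': array([ 0.00155118,  0.00043198,  0.00177624,  0.00077271, -0.0004181 ,
       -0.00100044]), 'tau': array([ 1.39495507e-03, -4.80631757e+01,  2.98531348e+01,  1.96523534e-02,
       -6.19663433e-05,  8.21522349e-06]), 'tcp_pos': array([0.24763345, 0.5183742 , 0.23040957]), 'orientation': array([-3.28121282e-04,  2.21058096e-01,  9.75260213e-01, -8.52683683e-04]), 'wrist_force': array([-0.58831751,  0.43157179,  0.58347983]), 'ft_torque': array([ 0.01737237, -0.01875984, -0.03157328]), 'grip_force': 0.0, 'finger_gap': 0.08519391040412436} 0.0187
scene {'fx': 464.75368380429273, 'fy': 464.75368380429273, 'cx': 321.5629943138318, 'cy': 199.32460565500978, 'R': array([[ 0.50881698, -0.86086553, -0.00397824],
       [-0.57923688, -0.33893362, -0.74135594],
       [ 0.63685941,  0.37951883, -0.67110025]]), 't': array([-0.23901703,  0.2364067 ,  0.96097998])}
top {'fx': 493.16638594059197, 'fy': 493.16638594059197, 'cx': 316.9992514193541, 'cy': 201.07981469917058, 'R': array([[-0.0074656 , -0.99980542, -0.01825872],
       [-0.98531202,  0.01047005, -0.17044239],
       [ 0.1706004 ,  0.01671808, -0.98519846]]), 't': array([-0.0484386 ,  0.37014674,  1.40812526])}
```

View pics/top0.png

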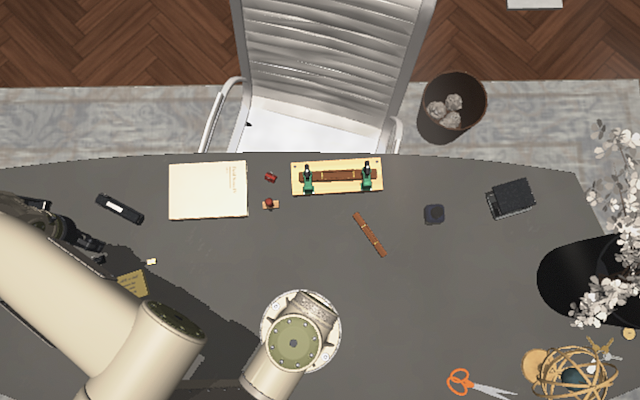

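View pics/scene0.png

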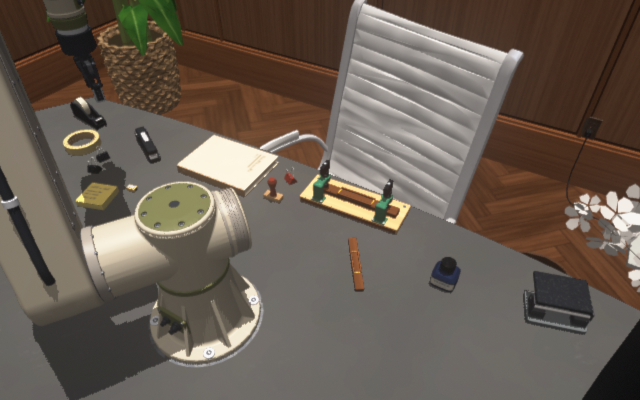

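The top view shows the board at about (338,177) with black knobs near (308,170) and (367,167). The larger pen rest is in the clamps, with a smaller look-alike at (370,234). The notebook is at (208,190), the clip at (270,176), the stamp at (270,203) and the ink bottle at (433,214). The scene view agrees.

```bash
cat > h.py <<'E'
import numpy as np, cv2
def load(n): return np.load(n)
def ray(c,uv,z):
    uv=np.atleast_2d(uv).astype(float)
    d=np.c_[(uv[:,0]-c['cx'])/c['fx'],(uv[:,1]-c['cy'])/c['fy'],np.ones(len(uv))]@c['R']
    o=-c['R'].T@c['t']
    return o+d*((z-o[2])/d[:,2])[:,None]
def cloud(c):
    d=c['d']; v,u=np.indices(d.shape)
    P=np.stack([(u-c['cx'])/c['fx']*d,(v-c['cy'])/c['fy']*d,d],-1)-c['t']
    return P@c['R']
E
python3 - <<'E'
from h import *
for n in ("top","scene"):
    c=load(f"pics/{n}0.npz"); c={k:c[k] for k in c}; p=c['p']; X=cloud(c)
    hsv=cv2.cvtColor(p,cv2.COLOR_RGB2HSV); H,S,V=[hsv[...,i].astype(int) for i in range(3)]
    def big(m,name,z,lo=20):
        k,l,st,ce=cv2.connectedComponentsWithStats(m.astype(np.uint8))
        for i in range(1,k):
            if st[i,4]<lo: continue
            pts=np.argwhere(l==i)[:,::-1].astype(np.float32)
            r=cv2.minAreaRect(ray(c,pts,z)[:,:2].astype(np.float32)*1000)
            q=X[l==i]; print(n,name,st[i],'rect mm',np.round(r[0],1),np.round(r[1],1),round(r[2],1),'z',np.percentile(q[:,2],[5,50,95]).round(3))
    roi=(X[...,0]>.3)&(X[...,0]<.8)&(X[...,1]>-.45)&(X[...,1]<.5)&(X[...,2]<.2)
    w=roi&(V>150)&(S<70); y=roi&(V>150)&(S>=70)&(H>12)&(H<35); g=roi&(H>60)&(H<95)&(S>100)
    big(w,'white',.024,300); big(y,'ply',.018,150); big(g,'green',.07)
    big(roi&(V<45)&(X[...,2]>.075),'knob',.106,10)
    big(roi&((H<8)|(H>172))&(S>150),'red',.04,10)
    big(roi&(S>80)&(H>=3)&(H<20)&(V<150),'brown',.032,60)
    big(roi&(H>105)&(H<130)&(S>60),'blue',.05,60)
c=load("pics/top0.npz")['p'][140:230,160:450,::-1]; 
s=load("pics/scene0.npz")['p'][150:240,170:420,::-1]
a=cv2.resize(c,None,fx=2.7,fy=2.7,interpolation=2); b=cv2.resize(s,(783,282),interpolation=2)
cv2.imwrite("pics/crop0.png",np.vstack([a[:,:783],b]))
E
```

```text
top white [198  83  34  70 492] rect mm [633.5 261.6] [ 32.1 234.5] 71.6 z [-0.108 -0.072 -0.062]
top white [ 208   95  200   60 8027] rect mm [608.  -25.4] [595.1 182.3] 88.7 z [-0.717 -0.289 -0.224]
top white [ 168  160   81   59 4326] rect mm [410.8 271.5] [167.3 235.8] 2.2 z [0.018 0.024 0.029]
top ply [290 157  94  38 936] rect mm [ 448.4 -109.1] [101. 271.] 2.9 z [0.    0.018 0.027]
top ply [312 180  50  14 467] rect mm [ 415.1 -110.3] [ 35.2 145.8] 2.4 z [0.013 0.018 0.023]
top green [303 174  11  19  81] rect mm [414.4 -25.7] [52.  28.3] 7.7 z [0.021 0.067 0.074]
top green [366 174   5  14  25] rect mm [ 421.2 -198.5] [11.4 37.9] 88.5 z [0.047 0.069 0.072]
top knob [364 161   5  15  23] rect mm [ 448.7 -188.7] [40.1  9.8] 7.1 z [0.082 0.102 0.11 ]
top red [265 173  12  10  51] rect mm [440.5  85.2] [30.4 19.9] 62.5 z [0.003 0.014 0.023]
top red [266 198   7   7  32] rect mm [369.8  87.6] [17.9 17.5] 0.6 z [0.054 0.065 0.071]
top brown [312 170  51  13 489] rect mm [ 444.7 -111. ] [147.2  36.1] 88.7 z [0.026 0.033 0.039]
top brown [326 190  56   4  61] rect mm [ 395.8 -158.7] 
[... 1477 characters left out ...]
 2.3 z [0.004 0.014 0.022]
scene brown [284 172  13  13  83] rect mm [422.3  74.3] [47. 24.] 64.8 z [0.001 0.01  0.022]
scene brown [264 177  19  26 177] rect mm [358.1  87. ] [103.5  44.3] 48.8 z [0.004 0.023 0.064]
scene brown [324 183  54  28 577] rect mm [ 439.8 -100.7] [ 44.6 149.5] 3.1 z [0.022 0.032 0.037]
scene brown [300 197  99  37 393] rect mm [ 377.5 -124.1] [ 17.  261.2] 3.9 z [0.004 0.011 0.017]
scene brown [386 205  13  13 117] rect mm [ 442.3 -216.4] [36.6 30.6] 1.3 z [0.023 0.031 0.035]
scene brown [348 237   9  13  63] rect mm [ 300.9 -180.9] [37.4 18.5] 28.2 z [0.007 0.009 0.012]
scene blue [432 261  28  23 285] rect mm [ 311.8 -396.6] [49.4 50.1] 3.3 z [0.03  0.036 0.04 ]
```

View pics/crop0.png

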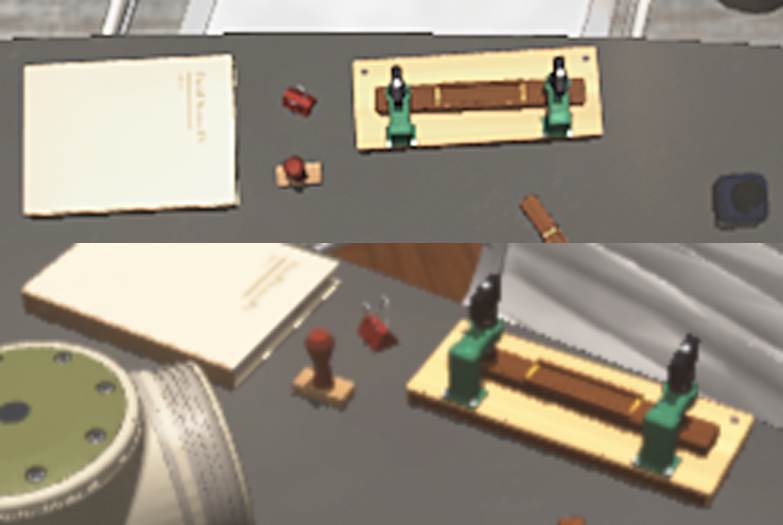

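```bash
python3 - <<'E'
from h import *
for n in ("top","scene"):
    c=load(f"pics/{n}0.npz"); c={k:c[k] for k in c}; X=cloud(c); V=c['p'].max(-1)
    for k in ((.444,-.025),(.452,-.195)):
        m=(abs(X[...,0]-k[0])<.04)&(abs(X[...,1]-k[1])<.03)&(X[...,2]>.084)&(X[...,2]<.13)&(V<90)
        q=X[m]; t=q[q[:,2]>.099]
        print(n,k,len(q),q[:,:2].min(0).round(3),q[:,:2].max(0).round(3),'top',len(t),t.mean(0).round(4),t[:,:2].min(0).round(3),t[:,:2].max(0).round(3))
        v,u=np.nonzero(m); r=ray(c,np.c_[u,v],.106); print('  z106 rect',cv2.minAreaRect((r[:,:2]*1000).astype(np.float32)))
E
python3 -m jog '[0,0,0.2,0,0,0.157,1, 0.3,-1,0.2,0,0,0.157,1, 0.5,-1,0.2,0,0,0.157,1, 0.5,-1,0.2,0,0,0.157,1, 0.5,-1,0.2,0,0,0.157,1, 0.5,-1,0.2,0,0,0.157,1, 0.5,-1,0.2,0,0,0.157,1, 0.5,-1,0.2,0,0,0.157,1, 0.5,-1,0.2,0,0,0.157,1]'
```

```text
top (0.444, -0.025) 47 [ 0.423 -0.031] [ 0.46  -0.017] top 40 [ 0.4402 -0.0238  0.1059] [ 0.423 -0.029] [ 0.46  -0.017]
  z106 rect ((439.6029357910156, -24.327136993408203), (14.00114631652832, 40.11921310424805), 89.34300231933594)
top (0.452, -0.195) 53 [ 0.431 -0.201] [ 0.47  -0.186] top 43 [ 0.4492 -0.1923  0.1057] [ 0.431 -0.199] [ 0.47  -0.188]
  z106 rect ((449.0841369628906, -191.98731994628906), (13.936975479125977, 40.24088668823242), 88.64286041259766)
scene (0.444, -0.025) 92 [ 0.42  -0.035] [ 0.461 -0.021] top 48 [ 0.4394 -0.0284  0.104 ] [ 0.42  -0.033] [ 0.461 -0.021]
  z106 rect ((430.6083984375, -33.31492614746094), (58.827919006347656, 20.01791000366211), 21.111440658569336)
scene (0.452, -0.195) 94 [ 0.43  -0.203] [ 0.469 -0.19 ] top 49 [ 0.4476 -0.1973  0.105 ] [ 0.43  -0.202] [ 0.469 -0.19 ]
  z106 rect ((439.29376220703125, -200.59805297851562), (60.96495819091797, 18.248693466186523), 6.86618709564209)
clock: 0.85
tcp_pos: [0.3484, 0.3177, 0.2711]
orientation: [-0.0, -0.022, 1.0, 0.0]
wrist_force: [0.5, -0.3, 0.3]
finger_gap: 0.0854
grip_force: 0.0
```

```bash
python3 -m jog '[0.2,-0.5,0,0,0,0,1, 0.46,-1,0,0,0,0,1, 0.46,-1,0,0,0,0,1, 0.46,-1,0,0,0,0,1, 0.46,-1,0,0,0,0,1, 0.46,-1,0,0,0,0,1, 0.46,-1,0,0,0,0,1]'; python3 -m jog '[0,-0.36,-0.2,0,0,0,1, 0,-0.72,-0.35,0,0,0,1, 0,-0.72,-0.7,0,0,0,0,0,-0.72,-0.7,0,0,0,0, 0,-0.72,-0.7,0,0,0,0,0,-0.72,-0.7,0,0,0,0,0,-0.72,-0.7,0,0,0,0,0,-0.72,-0.7,0,0,0,0]'
```

```text
clock: 1.43
tcp_pos: [0.4411, 0.1173, 0.2709]
orientation: [-0.0, -0.022, 1.0, -0.0]
wrist_force: [0.5, -0.4, 0.5]
finger_gap: 0.0854
grip_force: 0.0
clock: 2.1
tcp_pos: [0.4404, -0.0237, 0.132]
orientation: [0.0, -0.025, 1.0, 0.0]
wrist_force: [-0.3, -0.1, -0.0]
finger_gap: 0.0425
grip_force: 0.0
```

```bash
python3 -m jog '[0,-0.0125,-0.15,0,0,0,0,0,-0.0125,-0.27,0,0,0,0,0,-0.0125,-0.27,0,0,0,0,0,-0.0125,-0.27,0,0,0,0,0,-0.0125,-0.27,0,0,0,0]' && python3 -m jog '[0,0,0,0,0,0,-0.6,0,0,0,0,0,0,-0.9,0,0,0,0,0,0,-1,0,0,0,0,0,0,-1,0,0,0,0,0,0,-1,0,0,0,0,0,0,-1,0,0,0,0,0,0,-1,0,0,0,0,0,0,-1,0,0,0,0,0,0,-1]' 25
python3 -c "
from workcell import env;s=env.get_state();print(s['ft_torque'],s['wrist_force'],s['tcp_pos'])"
```

```text
clock: 2.52
tcp_pos: [0.4414, -0.027, 0.0793]
orientation: [0.001, -0.025, 1.0, -0.0]
wrist_force: [0.3, -0.0, 0.6]
finger_gap: 0.043
grip_force: 0.0
clock: 3.27
tcp_pos: [0.4415, -0.0253, 0.0795]
orientation: [0.002, -0.025, 1.0, 0.003]
wrist_force: [-0.9, 10.7, 8.8]
finger_gap: 0.0177
grip_force: 24.2
[2.21195732 0.06530392 0.03225181] [-0.8965745  10.71386927  8.75935862] [ 0.4415133  -0.02532759  0.07947674]
```

```bash
python3 -m jog '[0,0.005,0,0,0,0,-1,0,0.01,0,0,0,0,-1,0,0.01,0,0,0,0,-1,0,0.01,0,0,0,0,-1,0,0.01,0,0,0,0,-1]'
python3 -c "
from workcell import env;s=env.get_state();print(s['ft_torque'],s['wrist_force'],s['tcp_pos'])"
```

```text
clock: 3.68
tcp_pos: [0.4415, -0.0246, 0.0795]
orientation: [0.002, -0.024, 1.0, 0.001]
wrist_force: [-0.7, 5.4, 7.7]
finger_gap: 0.0177
grip_force: 24.2
[1.09210021 0.19506953 0.04959482] [-0.74466532  5.39838914  7.713771  ] [ 0.44151844 -0.02464936  0.07946863]
```

```bash
python3 -m jog '[0,0.005,0,0,0,0,-1,0,0.01,0,0,0,0,-1,0,0.01,0,0,0,0,-1,0,0.01,0,0,0,0,-1]'
python3 - <<'E'
from workcell import env,eyes
import cv2,numpy as np
s=env.get_state();print(s['ft_torque'],s['wrist_force'],s['tcp_pos'])
a=eyes.read_camera("scene")[0][130:250,240:440,::-1]; 
cv2.imwrite("pics/g1.png",cv2.resize(a,None,fx=4,fy=4,interpolation=2))
E
```

```text
clock: 4.02
tcp_pos: [0.4416, -0.024, 0.0795]
orientation: [0.002, -0.024, 1.0, -0.001]
wrist_force: [-0.9, 0.4, 7.5]
finger_gap: 0.0179
grip_force: 24.2
[0.05263206 0.21764227 0.02621329] [-0.87870847  0.44282003  7.48010621] [ 0.44163063 -0.0240194   0.07952727]
```

View pics/g1.png

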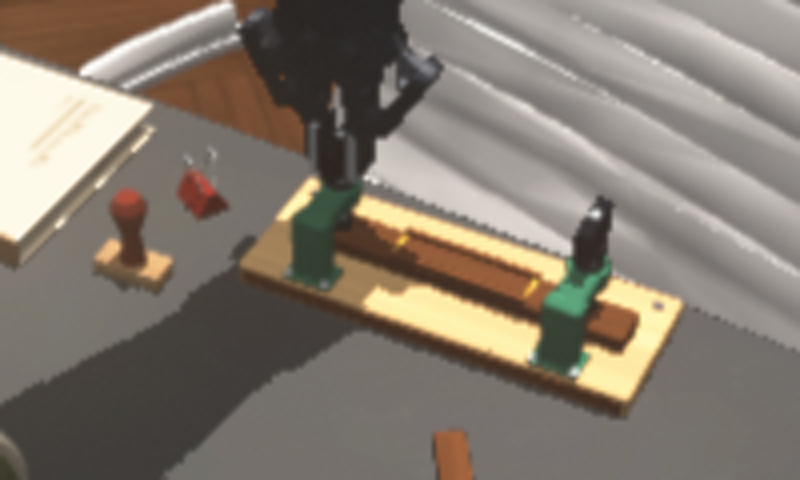

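The gripper is on the left knob at (340,170) in the crop, pads on the bar above the green arm, now centred sideways. Next I feel gently counter-clockwise.

```bash
cat > st.py <<'E'
from workcell import env
import numpy as np
from scipy.spatial.transform import Rotation as R
s=env.get_state();q=np.array(s['orientation']);y=R.from_quat(q[[1,2,3,0]]).as_matrix()[:,1]
print('T',s['ft_torque'].round(3),'F',s['wrist_force'].round(1),'tcp',s['tcp_pos'].round(4),'yaw',round(float(np.degrees(np.arctan2(y[1],y[0]))),2),'gap',round(s['finger_gap'],4),'tau6',round(s['tau'][5],3),'t',s['clock'])
E
python3 st.py; python3 -m jog '[0,0,0,0,0,0.015,-1,0,0,0,0,0,0.032,-1,0,0,0,0,0,0.032,-1,0,0,0,0,0,0.032,-1]' >/dev/null; python3 st.py;  python3 -m jog '[0,0,0,0,0,0.01,-1,0,0,0,0,0,0.025,-1,0,0,0,0,0,0.025,-1,0,0,0,0,0,0.025,-1]' >/dev/null; python3 st.py
```

```text
T [ 0.019  0.287 -0.028] F [-0.9 -0.6  7.9] tcp [ 0.4416 -0.024   0.0795] yaw 92.72 gap 0.0175 tau6 0.002 t 4.0667
T [-0.027  0.264 -0.073] F [-1.  -0.4  7.8] tcp [ 0.4416 -0.0241  0.0795] yaw 98.46 gap 0.0181 tau6 -0.136 t 4.4
T [-0.111  0.267 -0.102] F [-2.7  0.   7.5] tcp [ 0.4417 -0.0243  0.0796] yaw 102.96 gap 0.0177 tau6 -0.17 t 4.7333
```

```bash
python3 -m jog '[0,0,0,0,0,0.01,-1,0,0,0,0,0,0.02,-1,0,0,0,0,0,0.02,-1,0,0,0,0,0,0.02,-1]' >/dev/null; python3 st.py; for i in 1 2 3; do python3 -m jog '[0,0,0,0,0,0,-1]' >/dev/null; python3 st.py; done
```

```text
T [-0.173  0.358 -0.081] F [-1.7 -0.4  9.3] tcp [ 0.4418 -0.0244  0.0797] yaw 106.55 gap 0.018 tau6 -0.166 t 5.0667
T [-0.122  0.32  -0.122] F [-1.6 -1.3  8.3] tcp [ 0.4418 -0.0243  0.0797] yaw 106.54 gap 0.0179 tau6 -0.134 t 5.15
T [-0.11   0.331 -0.144] F [-2.3 -0.8  9.2] tcp [ 0.4418 -0.0244  0.0797] yaw 106.54 gap 0.0177 tau6 -0.132 t 5.2333
T [-0.109  0.296 -0.164] F [-0.5 -0.7  9. ] tcp [ 0.4418 -0.0244  0.0798] yaw 106.54 gap 0.0173 tau6 -0.132 t 5.3167
```

Torque plateaus near 0.13–0.15 N m where a tight screw would show 0.29, so the left screw loosens counter-clockwise.

```bash
python3 -m jog '[0,0,0.002,0,0,0.03,-1,0,0,0.003,0,0,0.06,-1,0,0,0.005,0,0,0.09,-1,0,0,0.006,0,0,0.12,-1,0,0,0.008,0,0,0.15,-1,0,0,0.009,0,0,0.18,-1,0,0,0.009,0,0,0.18,-1]' >/dev/null; python3 st.py;  python3 -m jog '[0,0,0.002,0,0,0.03,-1,0,0,0.003,0,0,0.06,-1,0,0,0.005,0,0,0.09,-1,0,0,0.006,0,0,0.12,-1,0,0,0.008,0,0,0.15,-1,0,0,0.01,0,0,0.2,-1,0,0,0.01,0,0,0.22,-1,0,0,0.01,0,0,0.22,-1]' >/dev/null; python3 st.py; python3 -m jog '[0,0,0,0,0,0,-0.8,0,0,0,0,0,0,-0.5,0,0,0,0,0,0,-0.2,0,0,0,0,0,0,0,0,0,0,0,0,0,0,0,0,0.3,0,0,0,0,0,0,0.4,0,0,0,0,0,0,0.4,0,0,0,0]'; python3 st.py
```

```text
T [-0.595  0.073 -0.163] F [-0.7 -2.3  6.4] tcp [ 0.4422 -0.025   0.0815] yaw 139.15 gap 0.0179 tau6 -1.034 t 5.9
T [-0.799 -0.392 -0.17 ] F [ 2.  -4.2  5. ] tcp [ 0.4433 -0.0254  0.0837] yaw 178.74 gap 0.0177 tau6 -1.086 t 6.5667
clock: 7.23
tcp_pos: [0.4432, -0.0242, 0.1671]
orientation: [0.002, -0.698, 0.716, -0.004]
wrist_force: [1.5, -0.4, 0.7]
finger_gap: 0.0426
grip_force: 0.0
T [-0.039 -0.048 -0.005] F [ 1.5 -0.4  0.7] tcp [ 0.4432 -0.0242  0.1671] yaw 178.6 gap 0.0426 tau6 0.0 t 7.2333
```

```bash
python3 -m jog '[0.034,-0.2,0,0,0,-0.04,0,0.034,-0.4,0,0,0,-0.08,0,0.034,-0.6,0,0,0,-0.12,0,0.034,-0.844,0,0,0,-0.16,0,0.034,-0.844,0,0,0,-0.2,0,0.034,-0.844,0,0,0,-0.24,0,0.034,-0.844,0,0,0,-0.28,0,0.034,-0.844,0,0,0,-0.32,0,0.034,-0.844,0,0,0,-0.36,0,0.034,-0.844,0,0,0,-0.4,0,0.034,-0.844,0,0,0,-0.44,0,0.034,-0.844,0,0,0,-0.478,0]'>/dev/null;  python3 -m jog '[0,0,0,0,0,0,0,0,0,0,0,0,0,0,0,0,0,0,0,0,0]'>/dev/null; python3 st.py
```

```text
T [-0.012 -0.036  0.055] F [ 0.4 -0.   0.4] tcp [ 0.4466 -0.1922  0.1609] yaw 92.82 gap 0.0427 tau6 0.001 t 8.4833
```

```bash
python3 -m jog '[0.017,-0.004,-0.2,0,0,0,0,0.017,-0.004,-0.35,0,0,0,0,0.017,-0.004,-0.407,0,0,0,0,0.017,-0.004,-0.407,0,0,0,0,0.017,-0.004,-0.407,0,0,0,0]' >/dev/null; python3 st.py; python3 -m jog '[0,0,0,0,0,0,-0.5,0,0,0,0,0,0,-0.8,0,0,0,0,0,0,-1,0,0,0,0,0,0,-1,0,0,0,0,0,0,-1,0,0,0,0,0,0,-1,0,0,0,0,0,0,-1]' 25 >/dev/null; python3 st.py
```

```text
T [0.001 0.006 0.036] F [0.4 0.1 0.8] tcp [ 0.4497 -0.1929  0.0793] yaw 92.72 gap 0.0427 tau6 -0.015 t 8.9
T [ 0.237  0.029 -0.006] F [0.2 1.2 6.4] tcp [ 0.4512 -0.1938  0.0811] yaw 92.65 gap 0.0169 tau6 0.005 t 9.4833
```

Well centred. Thread is the opposite hand, so I feel clockwise.

```bash
python3 -m jog '[0,0,0,0,0,-0.02,-1,0,0,0,0,0,-0.035,-1,0,0,0,0,0,-0.055,-1,0,0,0,0,0,-0.055,-1]' >/dev/null; python3 st.py; python3 -m jog '[0,0,0,0,0,-0.01,-1,0,0,0,0,0,-0.022,-1,0,0,0,0,0,-0.022,-1,0,0,0,0,0,-0.022,-1]' >/dev/null; python3 st.py; python3 -m jog '[0,0,0,0,0,0,-1,0,0,0,0,0,0,-1]' >/dev/null; python3 st.py;
```

```text
T [0.303 0.002 0.178] F [-0.5  1.6  7.3] tcp [ 0.4513 -0.1937  0.0811] yaw 82.62 gap 0.0173 tau6 0.682 t 9.8167
T [0.381 0.048 0.163] F [-0.1  1.8  8.8] tcp [ 0.4513 -0.1936  0.0813] yaw 78.81 gap 0.0173 tau6 0.165 t 10.15
T [0.39  0.096 0.173] F [0.  1.3 7.9] tcp [ 0.4513 -0.1936  0.0812] yaw 78.82 gap 0.0173 tau6 0.126 t 10.3167
```

Again a plateau at about 0.15 N m, so it loosens clockwise. Continuing.

```bash
python3 -m jog '[0,0,0.002,0,0,-0.03,-1,0,0,0.003,0,0,-0.06,-1,0,0,0.005,0,0,-0.09,-1,0,0,0.006,0,0,-0.12,-1,0,0,0.008,0,0,-0.15,-1,0,0,0.009,0,0,-0.18,-1,0,0,0.009,0,0,-0.18,-1]' >/dev/null; python3 st.py;  python3 -m jog '[0,0,0.002,0,0,-0.03,-1,0,0,0.003,0,0,-0.06,-1,0,0,0.005,0,0,-0.09,-1,0,0,0.006,0,0,-0.12,-1,0,0,0.008,0,0,-0.15,-1,0,0,0.01,0,0,-0.2,-1,0,0,0.01,0,0,-0.22,-1,0,0,0.01,0,0,-0.22,-1]' >/dev/null; python3 st.py; python3 -m jog '[0,0,0,0,0,0,-0.8,0,0,0,0,0,0,-0.5,0,0,0,0,0,0,-0.2,0,0,0,0,0,0,0,0,0,0,0,0,0,0,0,0,0.3,0,0,0,0,0,0,0.4,0,0,0,0,0,0,0.4,0,0,0,0,0,0,0.4,0,0,0,0]'>/dev/null; python3 st.py
```

```text
T [ 0.528 -0.112  0.191] F [0.2 2.2 6.6] tcp [ 0.4514 -0.1933  0.0829] yaw 46.2 gap 0.0174 tau6 1.035 t 10.9
T [ 0.721 -0.339  0.184] F [1.8 3.6 8.2] tcp [ 0.4519 -0.1932  0.085 ] yaw 6.61 gap 0.0175 tau6 1.084 t 11.5667
T [-0.091  0.026 -0.044] F [ 1.4  0.3 -0.2] tcp [ 0.4516 -0.1944  0.1657] yaw 6.76 gap 0.0429 tau6 -0.0 t 12.3167
```

```bash
python3 -m jog '[-0.023,0.2,0,0,0,-0.022,0.2,-0.023,0.427,0,0,0,-0.022,0.2,-0.023,0.427,0,0,0,-0.022,0.2,-0.023,0.427,0,0,0,-0.022,0.2,-0.023,0.427,0,0,0,-0.022,0.2]' >/dev/null; python3 st.py
python3 - <<'E'
from workcell import eyes
from h import *
p,d=eyes.read_camera("scene"); c=eyes.calibration("scene"); c.update(p=p,d=d)
cv2.imwrite("pics/g2.png",cv2.resize(p[130:250,240:440,::-1],None,fx=4,fy=4,interpolation=2))
X=cloud(c);V=p.max(-1)
for k in ((.4425,-.0243),(.4515,-.1935)):
    m=(abs(X[...,0]-k[0])<.03)&(abs(X[...,1]-k[1])<.035)&(X[...,2]>.086)&(X[...,2]<.125)&(V<90); q=X[m]
    print(len(q),q.min(0).round(3),q.max(0).round(3),np.percentile(q[:,2],90))
E
```

```text
T [-0.002 -0.002  0.091] F [ 0.4 -0.   1.1] tcp [ 0.4451 -0.1076  0.1626] yaw 2.89 gap 0.0511 tau6 0.022 t 12.7333
132 [ 0.431 -0.046  0.086] [ 0.451 -0.006  0.113] 0.11026688321173217
160 [ 0.438 -0.215  0.086] [ 0.462 -0.178  0.114] 0.11009367324556714
```

View pics/g2.png

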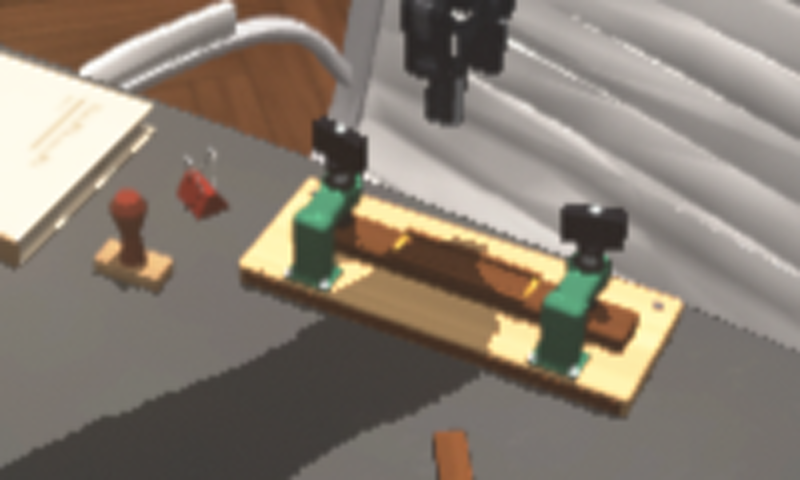

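Both knobs at (340,150) and (594,228) in the crop now lie along y and their tops read about 4 mm higher. The pen rest is unmoved and the gripper is over its middle.

```bash
python3 -m jog '[0.006,-0.006,-0.2,0,0,0,0.2,0.006,-0.006,-0.4,0,0,0,0.2,0.006,-0.006,-0.55,0,0,0,0.2,0.006,-0.006,-0.65,0,0,0,0.2,0.006,-0.006,-0.707,0,0,0,0.2,0.006,-0.006,-0.707,0,0,0,0.2,0.006,-0.006,-0.707,0,0,0,0.2]' >/dev/null; python3 st.py; python3 -m jog '[0,0,0,0,0,0,0,0,0,0,0,0,0,-0.2,0,0,0,0,0,0,-0.4,0,0,0,0,0,0,-1,0,0,0,0,0,0,-1,0,0,0,0,0,0,-1,0,0,0,0,0,0,-1]' 40 ; python3 st.py
```

```text
T [-0.022 -0.027 -0.017] F [ 0.2 -1.  -0.3] tcp [ 0.4462 -0.11    0.0214] yaw 2.71 gap 0.0513 tau6 -0.004 t 13.3667
clock: 13.95
tcp_pos: [0.4479, -0.1099, 0.0234]
orientation: [0.002, 0.69, 0.724, 0.0]
wrist_force: [-0.4, -1.4, 7.1]
finger_gap: 0.0291
grip_force: 40.7
T [-0.315  0.314  0.007] F [-0.4 -1.4  7.1] tcp [ 0.4479 -0.1099  0.0234] yaw 2.81 gap 0.0291 tau6 -0.032 t 13.95
```

```bash
python3 -m jog '[0,0,0.008,0,0,0,-1,0.03,0.0015,0.01,0,0,0,-1,0.06,0.003,0.01,0,0,0,-1,0.09,0.004,0.01,0,0,0,-1,0.12,0.006,0.01,0,0,0,-1,0.15,0.007,0.01,0,0,0,-1,0.18,0.0085,0.01,0,0,0,-1,0.18,0.0085,0.01,0,0,0,-1]' >/dev/null; python3 st.py; python3 -m jog '[0.03,0.0015,0,0,0,0,-1,0.06,0.003,0,0,0,0,-1,0.09,0.004,0,0,0,0,-1,0.12,0.006,0,0,0,0,-1,0.12,0.006,0,0,0,0,-1]' >/dev/null; python3 st.py
```

```text
T [-0.045 -0.047  0.019] F [ 1.1 -0.1 -2.6] tcp [ 0.4845 -0.1075  0.0241] yaw 2.84 gap 0.0289 tau6 0.053 t 14.6167
T [ 0.009  0.004 -0.023] F [ 0.3 -0.2 -1.9] tcp [ 0.5086 -0.1064  0.0244] yaw 2.83 gap 0.0288 tau6 0.05 t 15.0333
```

```bash
python3 -m jog '[0,0,0.05,0,0,0,-1,0,0,0.2,0,0,0,-1,0,0,0.4,0,0,0,-1,0,0,0.6,0,0,0,-1,0,0,0.7,0,0,0,-1,0,0,0.7,0,0,0,-1]' >/dev/null; python3 st.py;  python3 -m jog '[0,0.1,0,0,0,0,-1,-0.05,0.25,0,0,0,0,-1,-0.1,0.4,0,0,0,0,-1,-0.2,0.55,0,0,0,0,-1,-0.3,0.7,0,0,0,0,-1,-0.4,0.85,0,0,0,0,-1,-0.49,1,0,0,0,0,-1,-0.49,1,0,0,0,0,-1]' >/dev/null; python3 -m jog '[0,0.2,0,0,0,0,-1,0,0.4,0,0,0,0,-1,0,0.6,0,0,0,0,-1,0,0.75,0,0,0,0,-1,0,0.85,0,0,0,0,-1,0,0.9,0,0,0,0,-1,0,0.9,0,0,0,0,-1,0,0.9,0,0,0,0,-1]'>/dev/null;  python3 st.py
python3 - <<'E'
from workcell import eyes
from h import *
p,d=eyes.read_camera("scene"); cv2.imwrite("pics/g3.png",cv2.resize(p[80:240,120:420,::-1],None,fx=2.6,fy=2.6,interpolation=2))
E
```

```text
T [ 0.006 -0.105  0.044] F [ 1.1  0.  -2.2] tcp [ 0.5097 -0.1073  0.1705] yaw 2.82 gap 0.0286 tau6 0.001 t 15.5333
T [ 0.012 -0.024  0.021] F [ 0.  -0.1 -2.6] tcp [0.4083 0.2732 0.1636] yaw 2.85 gap 0.029 tau6 0.033 t 16.8667
```

View pics/g3.png

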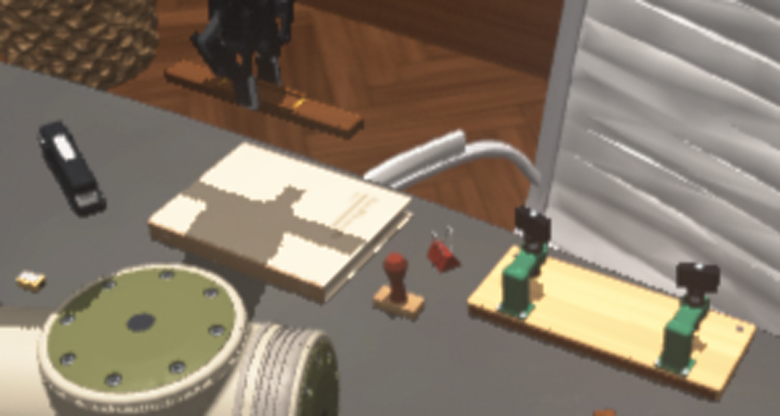

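The pen rest hangs level in the gripper (265,98) over the notebook. The board is empty and the clip and stamp are undisturbed.

```bash
python3 -m jog '[0,0,-0.15,0,0,0,-1,0,0,-0.3,0,0,0,-1,0,0,-0.45,0,0,0,-1,0,0,-0.55,0,0,0,-1,0,0,-0.6,0,0,0,-1,0,0,-0.63,0,0,0,-1,0,0,-0.63,0,0,0,-1,0,0,-0.63,0,0,0,-1]'>/dev/null;  python3 st.py; python3 -m jog '[0,0,-0.007,0,0,0,-1,0,0,-0.014,0,0,0,-1,0,0,-0.02,0,0,0,-1,0,0,-0.02,0,0,0,-1]'>/dev/null;  python3 st.py
```

```text
T [0.014 0.05  0.019] F [-0.3  0.6 -0.8] tcp [0.4096 0.2736 0.039 ] yaw 2.77 gap 0.0294 tau6 -0.002 t 17.5833
T [-0.012  0.048  0.009] F [-0.7 -0.2 -2.7] tcp [0.409  0.274  0.0345] yaw 2.83 gap 0.0291 tau6 -0.0 t 17.9167
```

```bash
for i in 1 2 3; do python3 -m jog '[0,0,-0.003,0,0,0,-1,0,0,-0.006,0,0,0,-1,0,0,-0.009,0,0,0,-1,0,0,-0.009,0,0,0,-1]'>/dev/null;  python3 st.py; done
```

```text
T [0.026 0.007 0.052] F [-0.6  0.  -2.5] tcp [0.4086 0.2738 0.0322] yaw 2.82 gap 0.0288 tau6 -0.0 t 18.25
T [ 0.008  0.03  -0.027] F [-0.5 -0.4 -1.5] tcp [0.4087 0.2738 0.0304] yaw 2.81 gap 0.0288 tau6 -0.0 t 18.5833
T [-0.233  0.4   -0.027] F [-1.8 -1.   5.7] tcp [0.4088 0.2739 0.0295] yaw 2.82 gap 0.0289 tau6 -0.004 t 18.9167
```

Contact at about 7 N. Releasing and lifting off.

```bash
python3 -m jog '[0,0,0,0,0,0,-0.3,0,0,0,0,0,0,-0.2,0,0,0,0,0,0,0,0,0,0,0,0,0,0.2,0,0,0,0,0,0,0.2,0,0,0,0,0,0,0.2]'>/dev/null;  python3 st.py; python3 -m jog '[0,0,0.1,0,0,0,0.2,0,0,0.3,0,0,0,0.2,0,0,0.6,0,0,0,0.2,0,0,0.9,0,0,0,0.2,0,0,0.9,0,0,0,0.2,0,0,0.9,0,0,0,0.2]' >/dev/null;  python3 st.py
python3 - <<'E'
from workcell import eyes
from h import *
p,d=eyes.read_camera("scene"); c=eyes.calibration("scene"); c.update(p=p,d=d); X=cloud(c)
cv2.imwrite("pics/g4.png",cv2.resize(p[80:240,120:420,::-1],None,fx=2.6,fy=2.6,interpolation=2))
m=(abs(X[...,0]-.41)<.08)&(abs(X[...,1]-.272)<.11)&(X[...,2]>.031)&(X[...,2]<.06); q=X[m]
print(len(q),q.min(0),q.max(0),np.median(q,0))
E
```

```text
T [ 0.03  -0.036  0.037] F [-0.  -0.9 -0.3] tcp [0.4088 0.2739 0.0286] yaw 2.81 gap 0.0514 tau6 0.0 t 19.4167
T [ 0.022 -0.06   0.047] F [1.3 1.1 0.7] tcp [0.4124 0.2756 0.2166] yaw 2.82 gap 0.0513 tau6 0.0 t 19.9167
624 [0.38730411 0.16221142 0.03113726] [0.4267038  0.38151503 0.0453448 ] [0.40510346 0.26702432 0.03766545]
```

View pics/g4.png

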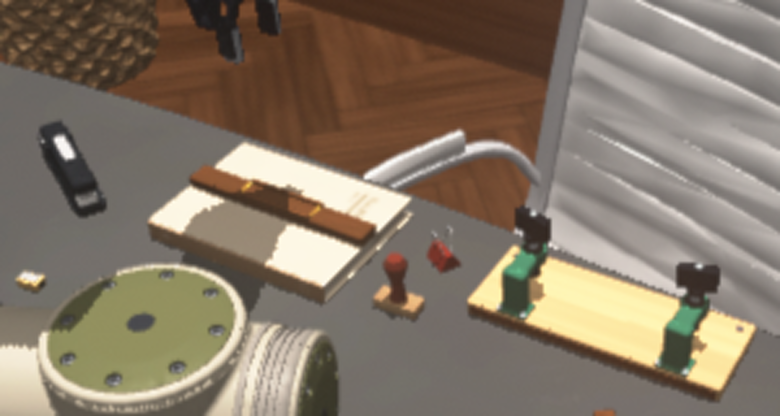

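The pen rest lies flat in the middle of the notebook (285,203), the gripper is clear, and both knobs are still turned.

```bash
python3 -c "
from workcell import env; print(env.hand_in())"
```

```text
the job is handed in; nothing more can be done
None
```

I slackened both screws (left one counter-clockwise, right one clockwise, each by roughly a fifth of a turn), drew the pen rest out, laid it flat on the middle of the notebook and handed the job in at about 20 s; no verdict came back.

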